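# Make a place for the hot kettle

## Task

The steel dabba is standing on the kettle's place. First push the dabba back across the marble until its long far side lies flat against the wooden stop strip, all of it between the strip's ends; then push the red pot holder disc onto the round green inlay so that it lies wholly on it. Only push with the fingers, do not lift or tip either of them, leave everything else standing where it is, and finish clear of everything.

Things in the scene. Friction and masses are not known exactly. Their poses are not given: they have to be found in the camera images.
- ring: The kettle's place: a flat round dark-green inlay in the white marble, 165 mm in diameter, flush, nothing to bump into. Origin at its centre on the surface. At the start the dabba covers part of it.
- stop: Fixed wooden stop strip beyond the inlay, 24 mm thick (its x), 340 mm long (its y), 35 mm high. Origin at the centre of its underside; its x axis points away from the robot, square to the strip, so the face towards the robot is at x = -12 mm in its frame. It may be turned up to 9 degrees.
- dabba: Closed rectangular steel box, loose, 95 mm deep (its x), 150 mm long (its y; 160 mm over the closed lid clips on the two short ends), 65 mm high, 0.25 to 0.5 kg. Origin at the centre of its underside; x axis points away from the robot, towards its far long side. The long sides are plain and may be pushed anywhere. Sliding it takes no more than about 8 N. It starts up to 20 degrees turned. Flat against the strip its origin is 59.5 mm in front of the strip's origin.
- potholder: Red silicone pot holder, a flat loose disc 130 mm in diameter and 10 mm thick, 0.1 to 0.2 kg, origin at the centre of its underside. It lies left or right of the inlay (the wooden rolling stand lies on the other side).
- chakla: Round wooden rolling stand, 150 mm diameter, 34 mm high, on three feet; loose, to be left alone. Origin at the centre of its underside, on the surface.
- kettle: Aluminium kettle, 150 mm diameter, 240 mm high with its bail handle, spout reaching 128 mm to its +y; loose, to be left alone. Origin at the centre of its underside.
- tray: Round steel tray, 240 mm diameter, 16 mm high, carrying the four glasses; loose, to be left alone. Origin at the centre of its underside.
- jar: Brown jar with yellow cap, 64 mm diameter, 100 mm high; loose, to be left alone. Origin at the centre of its underside.
- katori: Small steel bowl, 90 mm diameter, 40 mm high; loose, to be left alone. Origin at the centre of its underside.
- glass0: One of four drinking glasses on the tray, 62 mm diameter, 85 mm high; loose, to be left alone. Origin at the centre of its underside.
- glass1: One of four drinking glasses on the tray, 62 mm diameter, 85 mm high; loose, to be left alone. Origin at the centre of its underside.
- glass2: One of four drinking glasses on the tray, 62 mm diameter, 85 mm high; loose, to be left alone. Origin at the centre of its underside.
- glass3: One of four drinking glasses on the tray, 62 mm diameter, 85 mm high; loose, to be left alone. Origin at the centre of its underside.
Not all that is in view belongs to the job. Several things have the shape of the potholder; the one meant has the colours described above.

How it is judged:
By the outcome, as a careful person would: the job done as asked, in the order asked, and still so for the second after the job is handed in, with the robot touching nothing.
It also fails if it takes over 48 s, if anything falls off the work surface, if the arm or the gripper's body presses on something with over 40 N, if the wrist force passes 120 N, or if a joint passes its speed limit or range.

## Robot

A 7-joint arm with a two-finger parallel gripper is mounted at the origin on the work surface. World frame = base frame: x ahead of the robot, y to its left, z up, the work surface at z = 0. Lengths are in m, angles in rad, forces in N, time in s.
With the tool pointing down it reaches from about 0.4 to 0.85 m from the base axis. Payload 6.9 kg.
Tool frame: the origin (TCP) lies midway between the tips of the shut fingers; the grasp point (between the pads) lies 19 mm behind it; z points along the fingers, x is the direction in which the jaws open and shut, and the axes are right-handed (so a half turn about z gives the same grasp; the last joint's range is limited). The gripper opens to 85 mm and grips with 20 to 120 N. Pads are 22 mm wide; open, the fingers measure 114 mm over their backs; the gripper's body (76 mm by 85 mm) begins 54 mm behind the grasp point. The pads swing forward as they close: fully open they stand 13 mm farther back than shut.
Start: joints at [-1.165, 0.507, -0.238, 1.5, 0.126, 1.149, -0.155], TCP at [0.185, 0.597, 0.231] pointing down, gripper open.
Joint ranges: [-3.08, 3.08], [-0.24, 2.05], [-1.43, 1.35], [0, 2.5], [-1.52, 4.66], [0.17, 1.96], [-2.89, 2.89]. Speed limits (rad/s): [2.39, 2.39, 3.14, 3.14, 3.14, 3.14, 3.14].

## Interface

Orientations are given as a rotation vector (axis times angle).
In Python, from station import ctrl gives the robot as it stands. Calls block until the motion is done:
- ctrl.move_to(position, orientation): joint-space move of the TCP to a pose.
- ctrl.move_straight(position, attitude=None, max_speed=0.15, stop_force=None): straight line of the TCP; attitude=None keeps the orientation; max_speed is the mean speed in m/s. With stop_force (N) it stops when the force on the tool has changed by that much, and returns True; else False.
- ctrl.goto_joints(angles): joint-space move.
- ctrl.gripper_open() and ctrl.close_gripper(squeeze=None): open the fingers fully, or close them until they stop; squeeze is the grip in N (None keeps the last).
- ctrl.hold(seconds).
- ctrl.ik(position, orientation): joint angles nearest the present ones, or None.
- ctrl.grab_frame(name): name is "scene" or "top" or "wrist"; returns a dict with "pixels" (480x640x3 uint8, blue, green, red), "intrinsics" (3x3 intrinsics, pixels), "D" ([k1, k2, p1, p2, k3] as OpenCV has them; the pictures are not rectified), "extrinsics" (4x4, takes a point from camera to world coordinates); the wrist camera has in their place "hand_eye" (4x4, takes a point from camera to tool coordinates, whose origin is the TCP and whose axes are the tool frame's). Camera axes: x right, y up, looking along -z (the intrinsics and any distortion apply to the point x, -y, -z); pixel columns grow to the right and rows downward; lengths in m; the calibration is good to about 2 mm. A picture is of the moment at which its call begins: read the wrist's pose just before it. There is no depth.
A pose or a line that the arm cannot do raises ctrl.PlanningError and nothing moves.
- ctrl.finish_job(): hands the job in, once; it reports no verdict.
Trained networks look in a picture, given as the dict that the camera call returned (one of the last four; its "shot" number tells which), for a name from the list of things; names that differ only in an ending like _2 or _b are one class to them, and where a whole thing is asked for, a point or a joint stands for the part that bears it (a point fixed in the world has none). Each returns a list of dicts, best first, with "score" (0 to 1); they miss things now and then, are a little off and sometimes report something else, mostly with a low value. They report only what shows in the picture. A call takes as long as a camera call. They do not tell look-alikes from the thing itself.
- ctrl.search_frame(query, picture): "at" ([x, y, z] in m, in world coordinates, good to about 4 mm: the middle of the surface that is visible of it).
- ctrl.pinpoint(query, picture): "at" ([x, y, z] in m, in world coordinates, good to about 4 mm: a listed point, or the origin of a listed thing).
Readings, each from a call of its own:
- ctrl.read_t(): time.
- ctrl.read_joint_positions(): joint angles.
- ctrl.read_joint_vel(): joint speeds.
- ctrl.read_effort(): joint torques, N m.
- ctrl.read_ee_pos(): TCP position.
- ctrl.read_tool_rot(): TCP orientation.
- ctrl.read_contact_force(): force on the tool from outside, world axes, zero at the start.
- ctrl.read_torque(): the same for the moment, N m.
- ctrl.read_opening(): finger opening in m.
Only numpy, scipy, OpenCV 4.12 (cv2) and the standard library are available. Lean on these libraries where they do the work, as an engineer would, in place of code of your own. Each camera call takes 0.05 s, during which the arm holds its last target. There are 200 camera calls.

## Working session

There is one attempt and no reset: what is moved stays moved. The work goes in short steps, each a Python script; the robot and the scene stay as the last script left them, time stands still between calls to the robot, and variables do not carry over. Pictures are saved under pics/ and viewed, about 8 in all and at most 12, crops included, and the job is handed in when it is done.

```bash
ls; mkdir -p pics
python3 - <<'E'
from station import ctrl
import cv2
for n in ("top","scene"):
    f=ctrl.grab_frame(n); cv2.imwrite(f"pics/{n}0.png",f["pixels"])
    print(n,f["extrinsics"].round(3).tolist(),f["intrinsics"].round(1).tolist(),f["D"])
    for q in ("ring","stop","dabba","potholder","chakla","kettle","tray","jar","katori"):
        print(q,[([round(float(v),3) for v in r["at"]],round(r["score"],2)) for r in ctrl.pinpoint(q,f)])
print(ctrl.read_t(), ctrl.read_tool_rot())
E
```

```text
pics
top [[0.01, 0.995, -0.097, 0.323], [-1.0, 0.01, 0.002, -0.009], [0.003, 0.097, 0.995, 1.463], [0.0, 0.0, 0.0, 1.0]] [[522.9, 0.0, 318.9], [0.0, 522.9, 237.7], [0.0, 0.0, 1.0]] [0.03916713 0.         0.         0.         0.        ]
ring [([0.492, -0.023, 0.004], 0.57), ([0.473, -0.58, 0.001], 0.48), ([0.546, -0.022, 0.002], 0.36)]
stop [([0.717, -0.019, 0.005], 0.77)]
dabba [([0.548, -0.02, 0.0], 0.83)]
potholder [([0.485, 0.27, 0.001], 0.86), ([0.351, 0.455, -0.001], 0.79), ([0.302, 0.228, 0.002], 0.71), ([0.186, 0.339, 0.006], 0.67)]
chakla [([0.476, -0.579, 0.001], 0.66), ([0.479, -0.244, -0.003], 0.56), ([0.494, -0.023, 0.003], 0.46)]
kettle [([0.7, 0.413, 0.004], 0.77), ([0.482, 0.269, 0.001], 0.21), ([0.564, -0.496, 0.002], 0.15)]
tray [([0.517, -0.537, 0.001], 0.9)]
jar []
katori [([0.718, -0.366, -0.001], 0.61)]
scene [[0.27, -0.828, 0.491, 1.41], [0.963, 0.239, -0.127, -0.269], [-0.012, 0.507, 0.862, 1.685], [0.0, 0.0, 0.0, 1.0]] [[603.3, 0.0, 308.3], [0.0, 603.3, 238.9], [0.0, 0.0, 1.0]] [-0.03139458  0.          0.          0.          0.        ]
ring [([0.489, -0.019, -0.001], 0.63)]
stop [([0.56, -0.495, -0.0], 0.72), ([0.479, -0.576, 0.005], 0.66), ([0.545, -0.016, 0.003], 0.44)]
dabba [([0.549, -0.021, 0.002], 0.72)]
potholder [([0.307, 0.227, 0.002], 0.94), ([0.481, 0.272, -0.001], 0.86), ([0.187, 0.345, 0.003], 0.62), ([0.349, 0.456, -0.001], 0.57), ([0.718, -0.021, 0.002], 0.54), ([0.485, -0.019, -0.004], 0.47)]
chakla [([0.484, -0.243, -0.002], 0.56)]
kettle [([0.482, -0.489, 0.002], 0.72), ([0.699, 0.411, -0.004], 0.64), ([0.519, -0.537, -0.0], 0.3)]
tray [([0.521, -0.535, 0.003], 0.93)]
jar [([0.717, -0.367, -0.001], 0.64)]
katori [([0.718, -0.368, -0.003], 0.7), ([0.565, -0.579, 0.003], 0.3)]
1.0 [-2.52826841e+00 -1.86474913e+00 -1.59746150e-05]
```

View pics/top0.png

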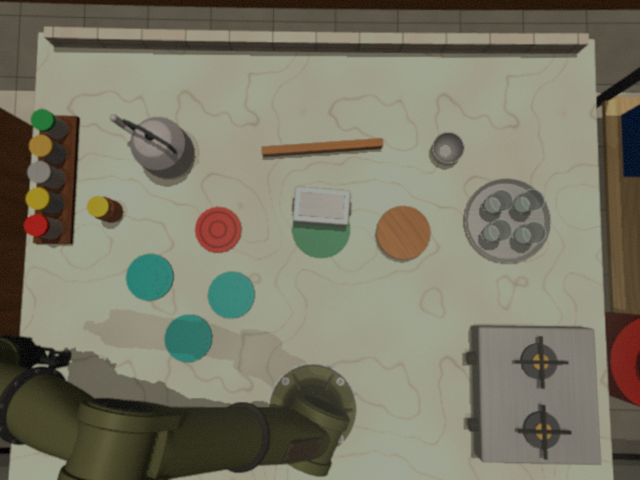

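View pics/scene0.png

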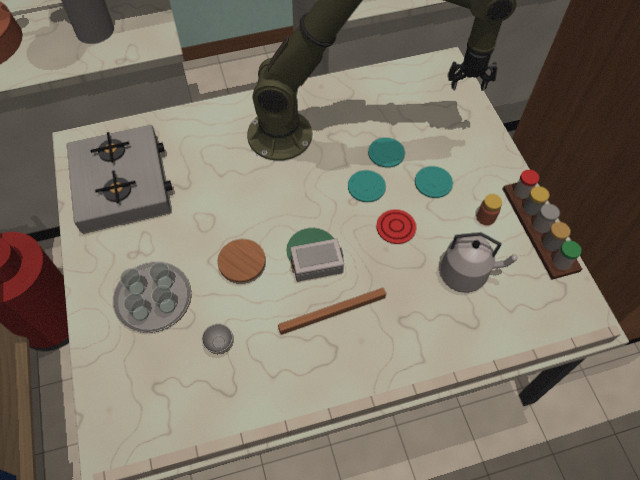

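The top view shows the red disc at (218,229), the ring at (321,232) and the dabba's lid at (321,206). The strip runs from (263,152) to (382,144), and the chakla is at (403,233). The three teal discs are look-alikes. Next I'll measure the poses more accurately by segmentation.

```bash
cat > h.py <<'E'
from station import ctrl
import cv2, numpy as np
from scipy.spatial.transform import Rotation as R
from scipy.optimize import least_squares
def world(f,uv,z):
    p=cv2.undistortPoints(np.float64(uv).reshape(-1,1,2),f["intrinsics"],f["D"])[:,0]
    T=f["extrinsics"]; d=np.c_[p[:,0],-p[:,1],-np.ones(len(p))]@T[:3,:3].T
    return (T[:3,3]+d*((z-T[2,3])/d[:,2])[:,None])[:,:2]
def pix(f,xyz):
    T=np.linalg.inv(f["extrinsics"]); c=np.atleast_2d(xyz)@T[:3,:3].T+T[:3,3]
    return cv2.projectPoints(c*[1,-1,-1],np.zeros(3),np.zeros(3),f["intrinsics"],f["D"])[0][:,0]
def blob(m,at):  # contour of the blob nearest pixel at
    cs,_=cv2.findContours(m.astype(np.uint8)*255,cv2.RETR_EXTERNAL,cv2.CHAIN_APPROX_NONE)
    cs=[c for c in cs if cv2.contourArea(c)>60]
    return min(cs,key=lambda c:-cv2.pointPolygonTest(c,tuple(map(float,at)),True))[:,0].astype(float)
def circ(P,r):
    s=least_squares(lambda q:np.hypot(*(P-q).T)-r,P.mean(0),loss="soft_l1",f_scale=.002); return s.x
def rect(P):
    c,(w,h),a=cv2.minAreaRect((P*1000).astype(np.float32)); b=cv2.boxPoints((c,(w,h),a))
    e=b[1]-b[0] if np.hypot(*(b[1]-b[0]))>np.hypot(*(b[2]-b[1])) else b[2]-b[1]
    e=e*np.sign(e[1]); return np.array(c)/1000,(w,h),np.degrees(np.arctan2(-e[0],e[1]))  # yaw of x axis
def measure(f):
    im=f["pixels"]; H,S,V=cv2.split(cv2.cvtColor(im,cv2.COLOR_BGR2HSV))
    at=lambda x,y,z=0: pix(f,[[x,y,z]])[0]
    o={}
    red=(((H<6)|(H>172))&(S>150)&(V>90)); o["red"]=red
    wood=(H<20)&(S>100)&(V>60); o["wood"]=wood
    green=(H>55)&(H<85)&(S>70); o["green"]=green
    return o
def cam(n):
    return ctrl.grab_frame(n)
def down(th): # tool z down, tool x at world heading th (rad)
    return R.from_matrix(np.array([[np.cos(th),np.sin(th),0],[np.sin(th),-np.cos(th),0],[0,0,-1]]).astype(float)).as_rotvec()
E
python3 - <<'E'
from h import *
for n in ("top","scene"):
    f=cam(n); o=measure(f); g=lambda *a:pix(f,[a])[0]
    P=world(f,blob(o["wood"],g(.717,-.019,.035)),.035); print(n,"stop",rect(P))
    P=world(f,blob(o["red"],g(.485,.27,.01)),.01); print("red",circ(P,.065),cv2.minEnclosingCircle((P*1000).astype(np.float32)))
    c=blob(o["green"],g(.44,-.02,0)); P=world(f,c,0); Q=P[P[:,0]<.485]; print("ring",circ(Q,.0825),len(Q))
    print("residual",np.abs(np.hypot(*(Q-circ(Q,.0825)).T)-.0825).max())
    u,v=g(.548,-.02,.065); im=f["pixels"]; u,v=int(u),int(v)
    cv2.imwrite(f"pics/d_{n}.png",cv2.resize(im[v-45:v+45,u-60:u+60],None,fx=6,fy=6,interpolation=cv2.INTER_CUBIC)); print(u,v)
for p,th in [((.42,-.02,.012),np.pi/2),((.42,-.02,.012),-np.pi/2),((.6,-.02,.012),np.pi/2),((.6,-.02,.012),-np.pi/2),((.49,.4,-.01),0),((.49,.05,-.01),0),((.49,.4,-.01),np.pi),((.49,.05,-.01),np.pi)]:
    q=ctrl.ik(p,down(th)); print(p,th,None if q is None else np.round(q,2))
E
```

```text
top stop (array([ 0.71648413, -0.01823004]), (27.508771896362305, 336.30889892578125), np.float32(4.857498))
red [0.48474035 0.27059119] ((484.7552795410156, 270.94854736328125), 62.5109977722168)
ring [ 0.49637867 -0.01577776] 82
residual 0.04235939275232838
322 204
scene stop (array([ 0.72582715, -0.02178159]), (32.12825393676758, 338.2925720214844), np.float32(4.783551))
red [0.48728612 0.26558114] ((486.7270202636719, 264.9556579589844), 64.780029296875)
ring [ 0.49993451 -0.01978439] 108
residual 0.04528842494196543
316 254
(0.42, -0.02, 0.012) 1.5707963267948966 [ 0.09  0.56 -0.14  2.28  0.24  0.32  1.31]
(0.42, -0.02, 0.012) -1.5707963267948966 [-0.15  0.57  0.21  2.28 -0.36  0.32 -1.21]
(0.6, -0.02, 0.012) 1.5707963267948966 [ 0.1   0.71 -0.18  1.81  0.19  0.64  1.38]
(0.6, -0.02, 0.012) -1.5707963267948966 [-0.34  0.79  0.55  1.81 -0.6   0.72 -1.02]
(0.49, 0.4, -0.01) 0 [-0.75  0.78  0.04  1.73 -0.05  0.64 -0.68]
(0.49, 0.05, -0.01) 0 [-0.22  0.65  0.1   2.11 -0.16  0.38  0.01]
(0.49, 0.4, -0.01) 3.141592653589793 [-0.38  0.84 -0.59  1.72  0.64  0.78  1.85]
(0.49, 0.05, -0.01) 3.141592653589793 [ 0.17  0.69 -0.49  2.11  0.67  0.5   2.31]
```

View pics/d_top.png

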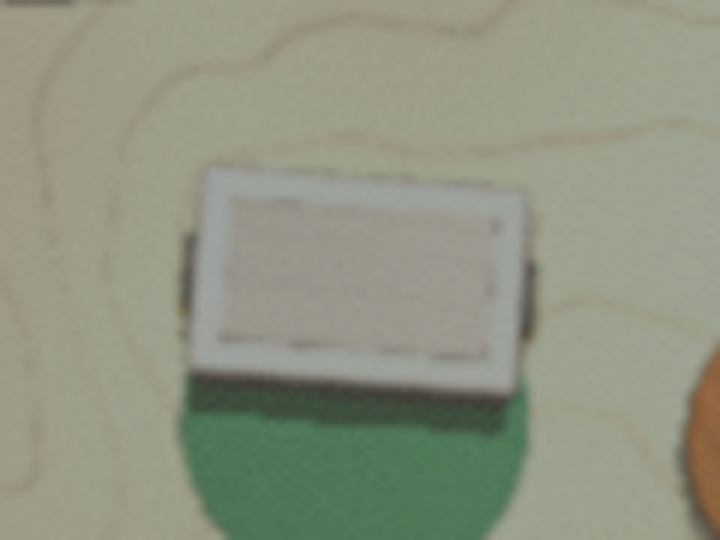

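The crop shows the lid corners at (205,167), (525,188), (515,395) and (190,375). That puts the dabba's yaw at about -4°, against about +4.8° for the strip. I'll push with both open fingers lined up with the strip.

Run:
```python
from h import *
f=cam("top")
C=np.array([(205,167),(525,188),(515,395),(190,375)])/6+[262,159]
P=world(f,C,.065); d=P.mean(0); print("dabba",d,rect(P))
s=np.array([.7165,-.0182]); a=np.radians(4.85); x=np.array([np.cos(a),np.sin(a)])
A=d-x*.095; B=s-x*(.0595+.0475+.011); 
# push line through the dabba centre, along x
B=A+x*((B-A)@x); print(A,B)
o=down(np.pi/2+a); p=lambda q,z:np.r_[q,z]
ctrl.move_to(p(A,.15),o)
print(ctrl.move_straight(p(A,.012),max_speed=.15,stop_force=10),ctrl.read_ee_pos(),ctrl.read_t(),ctrl.read_opening())
print(ctrl.move_straight(p(B-x*.03,.012),max_speed=.08,stop_force=20),ctrl.read_ee_pos(),ctrl.read_contact_force())
print(ctrl.move_straight(p(B+x*.02,.012),max_speed=.025,stop_force=18),ctrl.read_ee_pos(),ctrl.read_contact_force(),ctrl.read_t())
print("along",(ctrl.read_ee_pos()[:2]-B)@x)
```

```text
dabba [ 0.5456866  -0.01869227] (array([ 0.54583929, -0.01877023]), (146.1848907470703, 94.9039535522461), np.float32(-2.9583313))
[ 0.45102675 -0.02672427] [ 0.59774296 -0.01427522]
False [ 0.45143081 -0.0266742   0.01248662] 4.6417 0.08527290170800052
False [ 0.56785379 -0.016796    0.01202031] [-0.35017635  0.13467444  1.13676974]
True [ 0.60005049 -0.01425183  0.01185415] [-1.18230673 -0.51242457  5.47996388] 7.5583
along 0.0023012455839779445
```

Run:
```python
from h import *
a=np.radians(4.85); x=np.array([np.cos(a),np.sin(a),0])
e=ctrl.read_ee_pos()
ctrl.move_straight(e-x*.05,max_speed=.1)
e=ctrl.read_ee_pos(); ctrl.move_straight([e[0],e[1],.15],max_speed=.25)
ctrl.move_to([.47,.44,.15],down(0))
f=cam("top"); o=measure(f); g=lambda *a:pix(f,[a])[0]
P=world(f,blob(o["red"],g(.485,.27,.01)),.01); print("red",cv2.minEnclosingCircle((P*1000).astype(np.float32)))
for n in ("top","scene"):
    f=cam(n);o=measure(f);g=lambda *a:pix(f,[a])[0]
    P=world(f,blob(o["green"],g(.47,-.02,0)),0); print("ring",circ(P,.0825),cv2.minEnclosingCircle((P*1000).astype(np.float32)),rect(P)[:2])
    u,v=g(.68,-.02,.04); im=f["pixels"]; u,v=int(u),int(v)
    cv2.imwrite(f"pics/d1_{n}.png",cv2.resize(im[v-50:v+50,u-65:u+65],None,fx=6,fy=6,interpolation=cv2.INTER_CUBIC)); print(u,v)
    print([r["at"] for r in ctrl.pinpoint("dabba",f)[:1]])
print(ctrl.read_t())
```

```text
red ((484.8744201660156, 270.8860168457031), 62.525352478027344)
ring [ 0.49107787 -0.01669686] ((490.9540710449219, -16.88089370727539), 79.56120300292969) (array([ 0.49185876, -0.01615252]), (155.8883514404297, 155.0340118408203))
322 159
[[0.6565, -0.0046, -0.0006]]
ring [ 0.4898154  -0.02067579] ((490.4753723144531, -20.985492706298828), 80.09510803222656) (array([ 0.49053683, -0.02100495]), (157.7477264404297, 154.69949340820312))
328 295
[]
11.0167
```

View pics/d1_top.png

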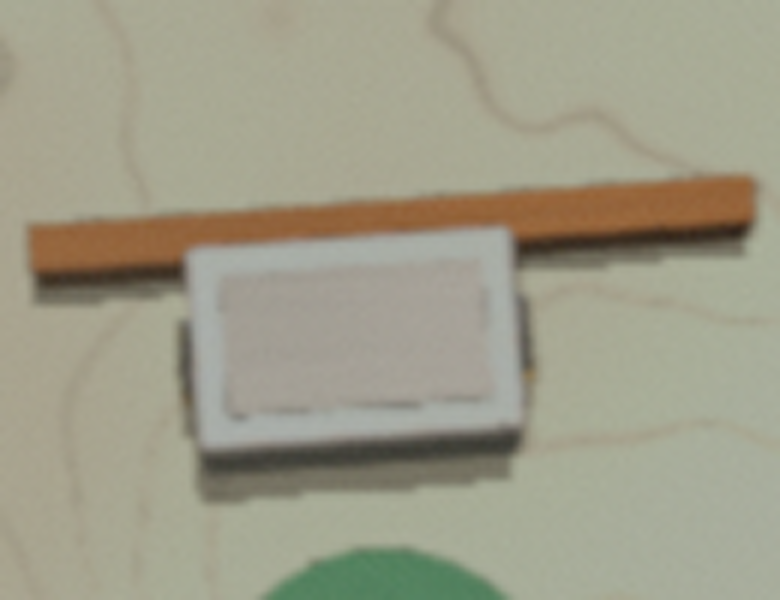

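View pics/d1_scene.png

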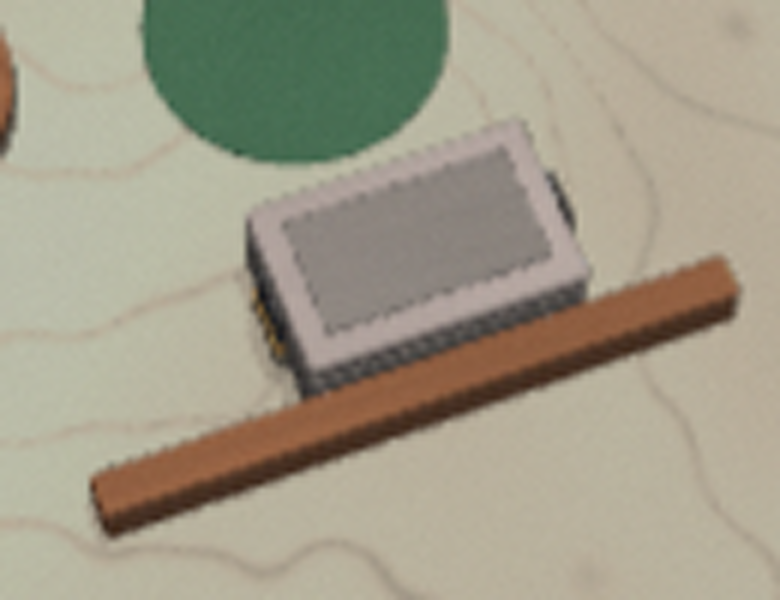

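The top crop shows the dabba's far edge parallel to the strip and touching it, well between the ends. The scene crop agrees: no gap and an even band of side wall. The disc comes next, cradled between the open fingers and pushed mostly along -y.

```bash
cat > red.py <<'E'
from h import *
def redring():
    out=[]
    for n in ("top","scene"):
        f=cam(n);o=measure(f)
        rs=[];cs,_=cv2.findContours(o["red"].astype(np.uint8),cv2.RETR_EXTERNAL,cv2.CHAIN_APPROX_NONE)
        for c in cs:
            if cv2.contourArea(c)<100: continue
            P=world(f,c[:,0].astype(float),.01)
            if .38<P.mean(0)[0]<.6 and -.1<P.mean(0)[1]<.35: rs.append(P)
        P=np.vstack(rs); c,r=cv2.minEnclosingCircle((P*1000).astype(np.float32)); out.append((n,np.round(c,1),round(r,1)))
        cv2.imwrite(f"pics/r_{n}.png",f["pixels"])
    return out
E
python3 - <<'E'
from red import *
r=np.array([.4855,.2690]); t=np.array([.4905,-.0187]); u=(t-r)/np.linalg.norm(t-r); o=down(np.arctan2(u[1],u[0])+np.pi/2)
A=r-u*.105; p=lambda q,z:np.r_[q,z]
ctrl.move_to(p(A,.06),o)
print(ctrl.move_straight(p(A,.005),max_speed=.15,stop_force=5),ctrl.read_ee_pos())
hit=ctrl.move_straight(p(A,-.009),max_speed=.03,stop_force=3); z=ctrl.read_ee_pos()[2]; print(hit,z,ctrl.read_contact_force(),ctrl.read_opening())
if hit: z+=.002; ctrl.move_straight(p(A,z),max_speed=.05)
else: z=-.009
B=t-u*.085
if z<-.005:
    print(ctrl.move_straight(p(B,z),max_speed=.08,stop_force=15),ctrl.read_ee_pos(),ctrl.read_contact_force())
    print(redring())
print(ctrl.read_t())
E
```

```text
True [0.48182991 0.37484138 0.00216091]
False -0.009213216495335325 [-0.61180705 -0.6624355   1.00319512] 0.0851812154290927
False [ 0.4889948   0.06643881 -0.00899967] [-0.305215    1.16084498 -0.34980958]
[('top', array([489.2,   7.2]), 62.7), ('scene', array([492. ,   2.5]), 65.0)]
16.5833
```

Run:
```python
from red import *
e=ctrl.read_ee_pos(); u=np.array([.0174,-.99985,0])
print(ctrl.move_straight(e+u*.0237,max_speed=.04,stop_force=15))
ctrl.hold(.2); e=ctrl.read_ee_pos()
ctrl.move_straight(e-u*.06,max_speed=.08); e=ctrl.read_ee_pos()
ctrl.move_straight(e+[0,0,.16],max_speed=.2)
ctrl.move_to([.4,.35,.25],down(0))
print(redring(),ctrl.read_t())
for n in ("top","scene"):
    im=cv2.imread(f"pics/r_{n}.png"); u0,v0=(322,195) if n=="top" else (315,270)
    cv2.imwrite(f"pics/r1_{n}.png",cv2.resize(im[v0-75:v0+75,u0-100:u0+100],None,fx=4,fy=4,interpolation=cv2.INTER_CUBIC))
f=cam("top")
for q in("chakla","kettle","dabba"): print(q,[r["at"] for r in ctrl.pinpoint(q,f)[:2]])
```

```text
False
[('top', array([490.5, -17.1]), 62.1), ('scene', array([492.4, -21.1]), 65.3)] 20.5583
chakla [[0.4773, -0.2439, -0.0025], [0.516, -0.5368, 0.0007]]
kettle [[0.7001, 0.4166, 0.0045]]
dabba []
```

View pics/r1_top.png

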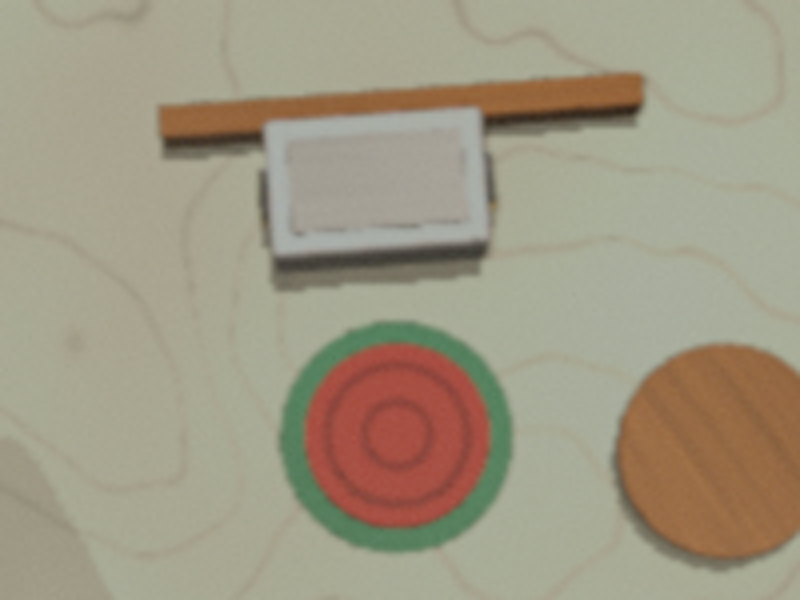

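View pics/r_scene.png

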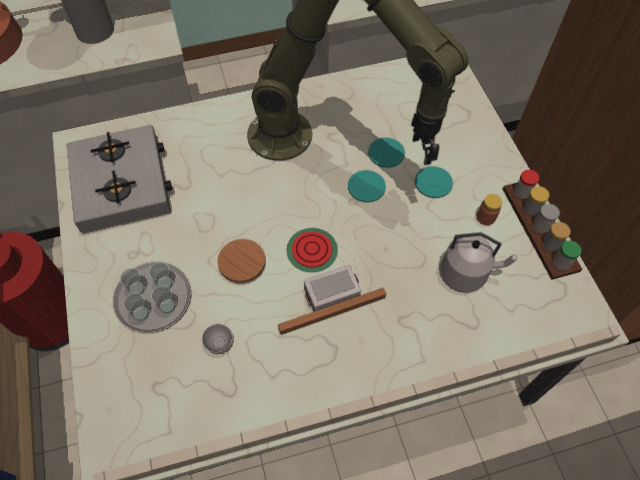

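The disc is centred on the inlay, with green showing all round it at (397,436) in the top crop. The dabba is flat against the strip, everything else is where it was, and the arm is clear at 0.25 m.

```bash
python3 -c "
from station import ctrl
ctrl.finish_job(); print(ctrl.read_t())"
```

```text
the job is handed in; nothing more can be done
the job is handed in; nothing more can be done
```

I pushed the dabba back against the wooden strip first, then pushed the red pot holder onto the green inlay. I handed the job in at about 21 s of the 48 s allowed.

- **Dabba:** I pushed it with both open fingers lined up with the strip until the 18 N stop triggered, 2.3 mm past the calculated contact point. Both camera views show its far side parallel to the strip with no visible gap, well between the ends. The network did not find the dabba in the last top picture or in one earlier scene picture, so its final position rests on the pictures and on one earlier network fix at (0.657, -0.005).
- **Pot holder:** I pushed it cradled between the open fingers. Its centre is within about 0.5 mm (top camera) to 2.5 mm (scene camera) of the inlay's centre, against 17.5 mm of room, and green shows all round it.
- **Everything else:** The chakla and kettle were found where they started, to within the network's accuracy. I checked the other things only by eye, and they look unmoved. The arm finished clear of everything, 0.25 m up.
- **Disagreements:** The two cameras differ by about 4 mm in y, so I compared the disc and inlay positions within each picture. A force stop also triggered early, at 2 mm height, while the fingers were lowering beside the disc. The slower descent that followed met nothing, so I took it for a jolt from the motion.

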